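# Park the plain roller behind the hump of the sloped gutter

### The job

Two rollers lie at the low end of the two-lane sloped gutter. With your fingertips, gently push the plain straight roller (not the one with the groove round its middle) up its lane, over the hump at the top, so that it lies against the end stop and cannot roll back. Keep the fingertips behind it all the way up the slope instead of flinging it, never lift or carry it, and leave the grooved roller and the other things on the bench where they are.

Things in the scene. Friction and masses are not known exactly. Their poses are not given: they have to be found in the camera images.
- gutter: Fixed aluminium gutter with two parallel lanes on a plywood base 195 x 124 x 12 mm. Origin on the bench top under the base's centre; x level, pointing uphill along the lanes, y to the left looking uphill, z up. Lane centre lines at y = +27 and -27 mm; each lane 48 mm wide between walls 12 mm high above the floor. A roller waiting at the low end has its centre at x = -75, z = 45 mm.
- slope: Rising floor of both lanes, 12 degrees steep (part of the gutter). Origin on the floor's surface at its low end, midway between the lanes (x = -85, z = 22 mm of the gutter), at the inner face of a cross lip 6 mm high and 6 mm thick; x runs up the floor, 135 mm to the hump; z is square to the floor. A roller's centre rides at z = 20 mm.
- seat (a point): Fixed point midway between the lanes (x = 67, y = 0, z = 66 mm of the gutter, same axes): a roller parked against the end stop has its centre at this x and z, and y = +27 or -27 mm by its lane. The stop's foot is at x = 82, z = 43 mm of the gutter; it stands 30 mm above the lane floor.
- crest (a point): Fixed point on the lane floor at the hump's top, midway between the lanes (x = 47, y = 0, z = 50 mm of the gutter, same axes). Beyond it the floor falls at 12 degrees for 36 mm to the end stop, so a roller pushed past it settles against the stop by itself.
- plain_roller: The roller to park: plain straight steel cylinder 40 mm in diameter, 44 mm long, dark end faces, 0.17 to 0.35 kg. Origin at its centre, y along its axis; x and z turn as it rolls. It waits at the low end in one of the lanes (either one), lies across the lane and rolls or slides freely back down (smooth metal) if let go before the hump.
- grooved_roller: The other roller: same steel, 40 mm in diameter and 44 mm long, but with a groove 18 mm wide and 9 mm deep round its middle. It waits at the low end of the other lane and must stay there. Origin at its centre, y along its axis.
- reel: Reel of solder wire standing on its flange beyond the gutter's high end, 46 mm across, 30 mm high. Origin under its centre. Bystander.
- pen: Slim white pen with a ribbed grip lying on the bench to the right of the gutter's high end, 122 mm long, 13 mm thick. Origin under its middle. Bystander.
- dispenser: Upright cream-coloured dispenser bottle, 56 mm across, 112 mm high. Origin under its centre. Bystander.
- tape: Roll of cream masking tape lying flat, 100 mm across, 25 mm high. Origin under its centre. Bystander.

How it is judged:
On the way:
1. the plain roller is in the upper third of the slope, short of the hump, with the fingers pushing it (x of plain_roller in the frame of slope between 0.078 and 0.137 m and contact force between the fingers and plain_roller above 0.05 N), for 0.1 s.
At the end, for the whole second after the job is handed in: The plain roller lies still in its lane between the hump and the end stop, its centre within 6 mm along and 5 mm in height of the parked place, across the lane within 0.2 rad; the grooved roller is within 15 mm of where it was (x of plain_roller in the frame of seat between -0.006 and 0.006 m and z of plain_roller in the frame of seat between -0.005 and 0.005 m and angle between the y axis of plain_roller and the y axis of gutter, either way round below 0.2 rad and linear speed of plain_roller below 0.02 m/s and distance of grooved_roller from where it was at the start of the episode below 0.015 m); the robot touches nothing.
It fails at once if the plain roller is lifted more than 10 mm off the lane floor (z of plain_roller in the frame of slope above 0.03 m).
It fails at once if the plain roller is flung (faster than 0.9 m/s) (linear speed of plain_roller above 0.9 m/s).
It fails at once if the grooved roller is moved more than 30 mm or lifted (distance of grooved_roller from where it was at the start of the episode above 0.03 m or z of grooved_roller in the frame of slope above 0.03 m).
It fails at once if the plain roller is pressed against the gutter (stop, floor or walls) with more than 30 N (contact force between plain_roller and gutter above 30 N).
It fails at once if a bystander (reel, pen, dispenser, tape) is moved more than 25 mm (distance of any of reel, pen, dispenser, tape from where it was at the start of the episode above 0.025 m).
It also fails if it takes over 40 s, if anything falls off the work surface, if the arm or the gripper's body presses on something with over 40 N, if the wrist force passes 120 N, or if a joint passes its speed limit or range.

### The arm

A 7-joint arm with a two-finger parallel gripper is mounted at the origin on a cart in front of the work surface, level with it; the furniture and walls round the work are solid. World frame = base frame: x ahead of the robot, y to its left, z up, the work surface at z = 0. Lengths are in m, angles in rad, forces in N, time in s.
With the tool pointing down it reaches from about 0.4 to 0.85 m from the base axis. Payload 4.5 kg.
Tool frame: the origin (TCP) lies at the very end of the fingers, on their centre line; the grasp point (between the pads) lies 19 mm behind it; z points along the fingers, y is the line along which they close (so a half turn about z gives the same grasp; the last joint's range is limited). The gripper opens to 88 mm and grips with 3 to 60 N. Pads are 18 mm wide; open, the fingers measure 123 mm over their backs; the gripper's body (75 mm by 187 mm) begins 45 mm behind the grasp point.
Start: joints at [-1.08, 0.689, -0.195, 1.565, 0.157, 0.902, -0.215], TCP at [0.276, 0.561, 0.239] pointing down, gripper open.
Joint ranges: [-3.01, 3.01], [-0.46, 2.08], [-1.47, 1.51], [0.13, 2.56], [-1, 4.14], [0.04, 2.09], [-2.66, 2.66]. Speed limits (rad/s): [2.57, 2.57, 3.14, 3.14, 3.14, 3.14, 3.14].

### API

Orientations are given as a unit quaternion [w, x, y, z].
In Python, from plant import arm, viewer gives the robot as it stands. The module is installed in compiled form; this text tells all that it offers.
- The arm moves only by the shell command python3 -m inch 'ROWS' [FORCE]. ROWS is JSON, a list of rows, each a list of 3 entries, a list of its own where there are three numbers: the shift along the tool's x, y, z in m, then the turn, a rotation vector about the tool's x, y, z in degrees, then the opening, from 0 (shut) to 1 (fully open). In form: [[[tx, ty, tz], [ax, ay, az], claw], ...]. A call has 1 to 8 rows; each row is the pose to reach, as a shift and turn from the pose commanded when the call began, along the tool's axes at that moment; what a row does not reach only later rows make up. A row lasts 1/12 s, in which the tool goes at most 41.7 mm and 7.16 degrees, less where a joint would pass 70% of its speed; a pose out of reach is approached as far as the arm can. A call with a gripper value outside its range is refused whole. The fingers move at their own pace and stop on an object; FORCE is the grip in N (left out, the last holds). Time passes only in rows, so rows that repeat a pose let the fingers close. It gives the time, the measured TCP pose, the force, the opening and the grip force at its end, in the units of the state.
- arm.get_obs(): the state, without advancing time (a new reading comes with each control period).
- viewer.get_image(name): name is "side" or "top" or "wrist"; returns (picture, depth): 400x640x3 uint8, blue, green, red; 400x640 float32, m along the optical axis (not along the pixel's ray), 0 where there is no reading.
- viewer.get_calibration(name): a dict with "mtx" (3x3 intrinsics, pixels), "k1" (the pictures are not rectified: a ray, as slopes to the right and down, at radius r is drawn at 1 + k1 r^2 times it, then the intrinsics apply), "R" (3x3) and "t" (3): a world point X has camera coordinates R X + t. Camera axes: x right, y down, z forward; pixel columns grow to the right and rows downward; lengths in m; the calibration is good to about 2 mm. A picture is of the moment at which its call begins: read the wrist's pose just before it. get_calibration takes no time and is no camera call; for the wrist camera it gives the pose at the moment of the call.
- arm.close_job(): hands the job in; it is judged then, once.
The state is a dict: "time_s": time; "joints": joint angles; "joint_velocities": joint speeds; "joint_torque": joint torques, N m; "eef_pos": TCP position; "tcp_rot": TCP orientation; "contact_force": force on the tool from outside, world axes, zero at the start; "moment": the same for the moment, N m; "gripper_width": finger opening in m; "grip_force": force on a finger pad.
Only numpy, scipy, OpenCV 4.12 (cv2) and the standard library are available. Lean on these libraries where they do the work, as an engineer would, in place of code of your own. Each camera call takes 0.05 s, during which the arm holds its last target. There are 200 camera calls.

## Working session

There is one attempt and no reset: what is moved stays moved. The work goes in short steps, Python scripts to look and compute and a shell command to move; the robot and the scene stay as the last step left them, time stands still between calls to the robot, and variables do not carry over. Pictures are saved under pics/ and viewed, at most 10 in all, crops included, and the job is handed in when it is done.

```bash
mkdir -p pics; cat > h.py <<'E'
import numpy as np,cv2
from plant import arm,viewer
def snap(n,f):
    im,d=viewer.get_image(n); cv2.imwrite(f'pics/{f}.png',im); np.save(f'pics/{f}.npy',d); return im,d
def pt(n,u,v,d):
    c=viewer.get_calibration(n);K=np.array(c['mtx'],float)
    s=cv2.undistortPoints(np.array([[[u,v]]],float),K,np.array([c['k1'],0,0,0.]))[0,0]
    return np.array(c['R']).T@(np.array([s[0]*d,s[1]*d,d])-np.array(c['t']))
E
python3 - <<'E'
from h import *
for n in('top','side'): snap(n,n+'0'); c=viewer.get_calibration(n); print(c)
o=arm.get_obs();print(o)
E
```

```text
{'mtx': array([[455.97712251,   0.        , 313.91181282],
       [  0.        , 455.97712251, 202.66213889],
       [  0.        ,   0.        ,   1.        ]]), 'k1': 0.011888949898615855, 'R': array([[ 0.01514641, -0.99986058,  0.00702964],
       [-0.99054424, -0.01596329, -0.13626182],
       [ 0.13635504, -0.00489929, -0.99064792]]), 't': array([0.20508617, 0.52040323, 1.02914777])}
{'mtx': array([[362.02262899,   0.        , 316.48824577],
       [  0.        , 362.02262899, 199.16965369],
       [  0.        ,   0.        ,   1.        ]]), 'k1': -0.08411466322019247, 'R': array([[-0.87025867, -0.4922077 ,  0.01952989],
       [-0.25826835,  0.42215859, -0.86895316],
       [ 0.41946073, -0.76125797, -0.49450884]]), 't': array([0.54506025, 0.09732647, 0.89247137])}
{'time_s': 0.1, 'joints': array([-1.08021803,  0.68990847, -0.19453367,  1.56622451,  0.15733817,
        0.90251792, -0.21508728]), 'joint_velocities': array([ 0.00240338, -0.00143123, -0.00046525, -0.00264262,  0.00140577,
       -0.0004633 ,  0.00149734]), 'joint_torque': array([-2.80351043e-03, -5.28498781e+01, -1.27159473e+00, -1.53837240e+01,
       -5.26289782e-02,  2.04850090e-03,  5.37829169e-05]), 'eef_pos': array([0.27545405, 0.56039504, 0.23798952]), 'tcp_rot': array([-1.17603723e-04,  2.26349642e-01,  9.74045763e-01, -8.22797046e-04]), 'contact_force': array([ 0.3805285 , -0.36238881,  0.16836657]), 'moment': array([-0.01057572,  0.00689351, -0.03250159]), 'grip_force': 0.0, 'gripper_width': 0.08805521171107875}
```

View pics/top0.png

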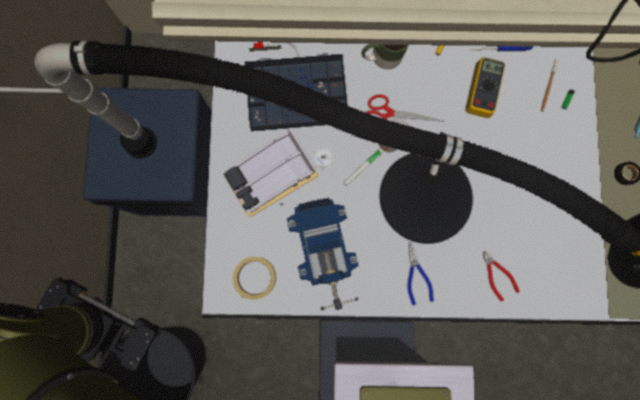

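View pics/side0.png

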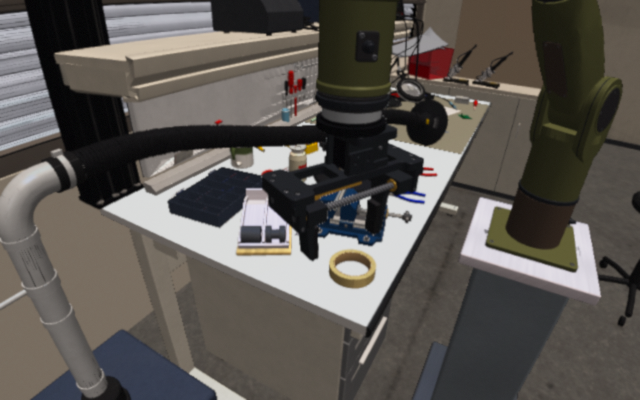

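The top view shows the gutter around (270,172), its low end to the left with the rollers near (234,174) and (244,193), and the reel at (323,157). The tape is at (254,277). The hose runs above the far side.

```bash
python3 - <<'E'
from h import *
im=cv2.imread('pics/top0.png');d=np.load('pics/top0.npy')
c=cv2.resize(im[120:230,205:355],None,fx=5,fy=5,interpolation=cv2.INTER_CUBIC);cv2.imwrite('pics/c1.png',c)
im2=cv2.imread('pics/side0.png')
cv2.imwrite('pics/c2.png',cv2.resize(im2[180:265,220:310],None,fx=6,fy=6,interpolation=cv2.INTER_CUBIC))
for u,v in[(60,60),(150,65),(250,85),(330,108),(400,135),(425,195),(323,230),(323,157)]: print(u,v,pt('top',u,v,d[v,u]).round(3))
E
```

```text
60 60 [0.745 0.692 0.276]
150 65 [0.737 0.523 0.279]
250 85 [0.716 0.341 0.244]
330 108 [0.684 0.185 0.213]
400 135 [0.639 0.04  0.185]
425 195 [ 0.54  -0.048  0.03 ]
323 230 [0.449 0.193 0.089]
323 157 [0.633 0.193 0.006]
```

View pics/c1.png

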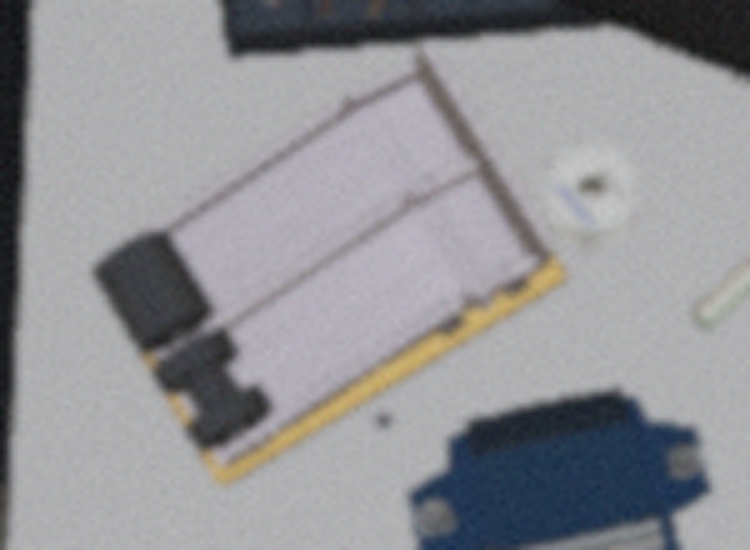

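View pics/c2.png

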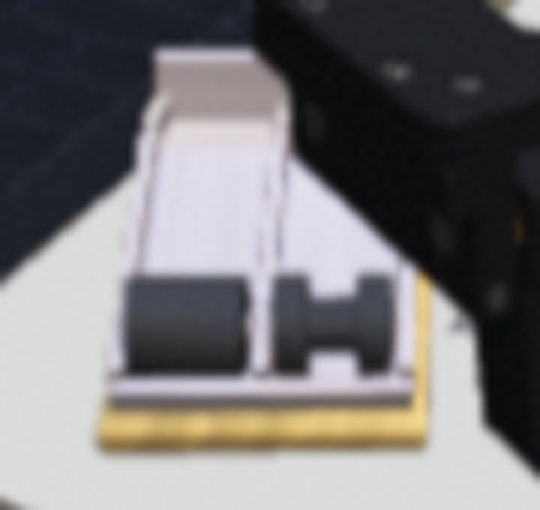

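The plain roller is in the left lane, at crop (152,290), i.e. full pixel (235.5,178). The grooved roller is in the right lane. Next I'll fit the gutter pose from known-height points.

```bash
cat > fit.py <<'E'
from h import *
def atz(n,u,v,z):
    a=pt(n,u,v,.5);b=pt(n,u,v,1.);return a+(b-a)*(z-a[2])/(b[2]-a[2])
F=lambda x,y:(205+x/5-.4,120+y/5-.4)
E
python3 - <<'E'
from fit import *
d=np.load('pics/top0.npy')
P=lambda x,y,z:atz('top',*F(x,y),z)
a=P(225,482,.006);b=P(566,270,.006)
print('base low/high right',a,b,np.linalg.norm((b-a)[:2]))
u=(b-a)[:2];u/=np.linalg.norm(u);l=np.array([-u[1],u[0]])
print('yaw',np.degrees(np.arctan2(u[1],u[0])))
c=(a+b)[:2]/2+.062*l
print('centre from base',c)
for q in[(425,60),(548,258)]:
    p=P(*q,.075);e=p[:2]-c;print('stop',p,e@u,e@l)
for q in[(152,290),(215,387)]:
    i=F(*q);D=d[int(round(i[1])),int(round(i[0]))];p=pt('top',*i,D);e=p[:2]-c;print('roller',p,e@u,e@l)
for q in[(480,172),(160,358),(202,340)]:
    p=P(*q,.034);e=p[:2]-c;print('divider',p,e@u,e@l)
E
```

```text
base low/high right [0.4865346  0.36592933 0.006     ] [0.59221168 0.20472219 0.006     ] 0.1927573232578624
yaw -56.75371590495816
centre from base [0.59122509 0.31931658]
stop [0.6751278  0.27160711 0.075     ] 0.08589919943612125 0.0440134734496179
stop [0.58358674 0.21382937 0.075     ] 0.08403360341074544 -0.06422031320930703
roller [0.56740497 0.39381958 0.06694184] -0.07536759647395956 0.020924168995161176
roller [0.52511843 0.36543726 0.05425145] -0.0748139783514805 -0.030001275323761047
divider [0.63312641 0.24649127 0.034     ] 0.08387732382836487 -0.004882678801835381
divider [0.54141382 0.39449006 0.034     ] -0.0901776948741259 -0.0004452032431494473
divider [0.55027528 0.3751729  0.034     ] -0.06916413872953728 -0.003624598739913242
```

```bash
python3 - <<'E'
from h import *
d=np.load('pics/top0.npy')
H=[]
for u in range(150,401,25):
    q=[pt('top',u,v,d[v,u]) for v in range(40,180)]
    q=[p for p in q if p[2]>.13]
    if not q: continue
    q=np.array(q);x0,x1=q[:,0].min(),q[:,0].max();print(u,x0.round(3),x1.round(3),q[:,1].mean().round(3),q[:,2].max().round(3),len(q))
    H.append([(x0+x1)/2,q[:,1].mean(),q[:,2].max()-(x1-x0)/2])
H=np.array(H)
C=np.vstack([np.linspace(a,b,20) for a,b in zip(H,H[1:])])
yaw=np.radians(-57.2);u=np.array([np.cos(yaw),np.sin(yaw),0]);l=np.array([-u[1],u[0],0])
c=np.array([.5875,.3168,0]);tcp=c+.025*u+.027*l+[0,0,.068]
g=np.stack(np.meshgrid(np.linspace(-.0375,.0375,9),np.linspace(-.094,.094,25),-np.linspace(.064,.2,15),indexing='ij'),-1).reshape(-1,3)
for psi in(10,26,40,57):
  for t in(0,15,30,40):
    ty=np.array([np.sin(np.radians(psi)),np.cos(np.radians(psi)),0])
    f=np.array([ty[1],-ty[0],0]);z=np.sin(np.radians(t))*f-np.array([0,0,np.cos(np.radians(t))]);x=np.cross(ty,z)
    B=tcp+g@np.stack([x,ty,z]);print(psi,t,np.linalg.norm(B[:,None]-C[None],axis=2).min().round(3))
E
```

```text
150 0.372 0.775 0.515 1.089 30
175 0.372 0.769 0.463 1.089 32
200 0.72 0.772 0.434 0.337 30
225 0.712 0.759 0.387 0.341 31
250 0.703 0.836 0.343 0.342 35
275 0.372 0.841 0.288 1.089 38
300 0.677 0.758 0.245 0.35 32
325 0.66 0.759 0.195 0.348 33
350 0.643 0.759 0.145 0.353 31
375 0.629 0.758 0.094 0.354 31
400 0.372 0.758 0.049 1.089 33
10 0 0.074
10 15 0.122
10 30 0.168
10 40 0.191
26 0 0.06
26 15 0.098
26 30 0.146
26 40 0.174
40 0 0.049
40 15 0.079
40 30 0.122
40 40 0.151
57 0 0.048
57 15 0.062
57 30 0.093
57 40 0.118
```

```bash
python3 - <<'E'
from h import *
H=np.array([[.75,.523,.254],[.74,.41,.235],[.726,.341,.219],[.702,.245,.2],[.685,.195,.19],[.64,.04,.16]])
C=np.vstack([np.linspace(a,b,20) for a,b in zip(H,H[1:])])
yaw=np.radians(-57.2);u=np.array([np.cos(yaw),np.sin(yaw),0]);l=np.array([-u[1],u[0],0])
c=np.array([.5875,.3168,0]);tcp=c+.025*u+.027*l+[0,0,.068]
g=np.stack(np.meshgrid(np.linspace(-.0375,.0375,9),np.linspace(-.094,.094,25),-np.linspace(.064,.2,15),indexing='ij'),-1).reshape(-1,3)
for psi in(10,26,40,57):
  for t in(0,15,20,25,30,40):
    ty=np.array([np.sin(np.radians(psi)),np.cos(np.radians(psi)),0])
    f=np.array([ty[1],-ty[0],0]);z=np.sin(np.radians(t))*f-np.array([0,0,np.cos(np.radians(t))]);x=np.cross(ty,z)
    B=tcp+g@np.stack([x,ty,z]);print(psi,t,np.linalg.norm(B[:,None]-C[None],axis=2).min().round(3),x.round(2),z.round(2))
E
```

```text
10 0 0.044 [-0.98  0.17 -0.  ] [ 0. -0. -1.]
10 15 0.072 [-0.95  0.17 -0.26] [ 0.25 -0.04 -0.97]
10 20 0.08 [-0.93  0.16 -0.34] [ 0.34 -0.06 -0.94]
10 25 0.087 [-0.89  0.16 -0.42] [ 0.42 -0.07 -0.91]
10 30 0.093 [-0.85  0.15 -0.5 ] [ 0.49 -0.09 -0.87]
10 40 0.105 [-0.75  0.13 -0.64] [ 0.63 -0.11 -0.77]
26 0 0.034 [-0.9   0.44 -0.  ] [ 0. -0. -1.]
26 15 0.072 [-0.87  0.42 -0.26] [ 0.23 -0.11 -0.97]
26 20 0.083 [-0.84  0.41 -0.34] [ 0.31 -0.15 -0.94]
26 25 0.094 [-0.81  0.4  -0.42] [ 0.38 -0.19 -0.91]
26 30 0.103 [-0.78  0.38 -0.5 ] [ 0.45 -0.22 -0.87]
26 40 0.119 [-0.69  0.34 -0.64] [ 0.58 -0.28 -0.77]
40 0 0.017 [-0.77  0.64 -0.  ] [ 0. -0. -1.]
40 15 0.051 [-0.74  0.62 -0.26] [ 0.2  -0.17 -0.97]
40 20 0.062 [-0.72  0.6  -0.34] [ 0.26 -0.22 -0.94]
40 25 0.073 [-0.69  0.58 -0.42] [ 0.32 -0.27 -0.91]
40 30 0.083 [-0.66  0.56 -0.5 ] [ 0.38 -0.32 -0.87]
40 40 0.1 [-0.59  0.49 -0.64] [ 0.49 -0.41 -0.77]
57 0 0.003 [-0.54  0.84 -0.  ] [ 0. -0. -1.]
57 15 0.028 [-0.53  0.81 -0.26] [ 0.14 -0.22 -0.97]
57 20 0.038 [-0.51  0.79 -0.34] [ 0.19 -0.29 -0.94]
57 25 0.047 [-0.49  0.76 -0.42] [ 0.23 -0.35 -0.91]
57 30 0.057 [-0.47  0.73 -0.5 ] [ 0.27 -0.42 -0.87]
57 40 0.076 [-0.42  0.64 -0.64] [ 0.35 -0.54 -0.77]
```

```bash
cat > go.py <<'E'
from h import *
from scipy.spatial.transform import Rotation as Ro
C0=np.array([.5875,.3168,0]);YAW=np.radians(-57.2);TILT=np.radians(30)
def fr():
    u=np.array([np.cos(YAW),np.sin(YAW),0]);return np.stack([u,[-u[1],u[0],0],[0,0,1]])
def delta(gx,gy,gz):
    G=fr();u,l,z=G;tz=np.sin(TILT)*u-np.cos(TILT)*z;R=np.stack([np.cross(l,tz),l,tz],1)
    o=arm.get_obs();Q=Ro.from_quat(o['tcp_rot'],scalar_first=True)
    p=C0+np.array([gx,gy,gz])@G
    print('shift',Q.inv().apply(p-o['eef_pos']).round(4),'rot',(Q.inv()*Ro.from_matrix(R)).as_rotvec(degrees=True).round(2),'g now',(G@(o['eef_pos']-C0)).round(4),'F',(G@o['contact_force']).round(2),o['time_s'])
E
python3 -c "
from go import *;delta(-.16,.027,.15)"
```

```text
shift [-0.2643  0.0247  0.088 ] rot [  8.03 -29.22  30.34] g now [-0.3738 -0.1303  0.238 ] F [0.51 0.12 0.17] 0.1
```

```bash
python3 -m inch '[[[-0.264,0.025,0.088],[8.03,-29.22,30.34],0],[[-0.264,0.025,0.088],[8.03,-29.22,30.34],0],[[-0.264,0.025,0.088],[8.03,-29.22,30.34],0],[[-0.264,0.025,0.088],[8.03,-29.22,30.34],0],[[-0.264,0.025,0.088],[8.03,-29.22,30.34],0],[[-0.264,0.025,0.088],[8.03,-29.22,30.34],0],[[-0.264,0.025,0.088],[8.03,-29.22,30.34],0],[[-0.264,0.025,0.088],[8.03,-29.22,30.34],0]]' 10
python3 -c "
from go import *;delta(-.16,.027,.15);print(arm.get_obs()['gripper_width']);im,d=snap('wrist','w1');cv2.imwrite('pics/side1.png',viewer.get_image('side')[0]);print(viewer.get_calibration('wrist'))"
```

```text
time_s: 0.77
eef_pos: [0.5283, 0.461, 0.1475]
tcp_rot: [0.23, 0.464, 0.846, -0.127]
contact_force: [1.9, -1.9, -0.1]
gripper_width: 0.0373
grip_force: 0.0
shift [ 0.0045 -0.0014 -0.0056] rot [-0.26  0.45 -0.25] g now [-0.1533  0.0284  0.1475] F [ 2.63  0.57 -0.13] 0.7667
0.03725893215524976
{'mtx': array([[293.94130186,   0.        , 314.37701744],
       [  0.        , 293.94130186, 197.83634402],
       [  0.        ,   0.        ,   1.        ]]), 'k1': 0.007015165242205401, 'R': array([[ 8.42176145e-01,  5.39201974e-01, -7.56820644e-04],
       [ 3.63806838e-01, -5.67190510e-01,  7.38877196e-01],
       [ 3.97974781e-01, -6.22540085e-01, -6.73839682e-01]]), 't': array([-0.69238347, -0.00707105,  0.34433163])}
```

View pics/w1.png

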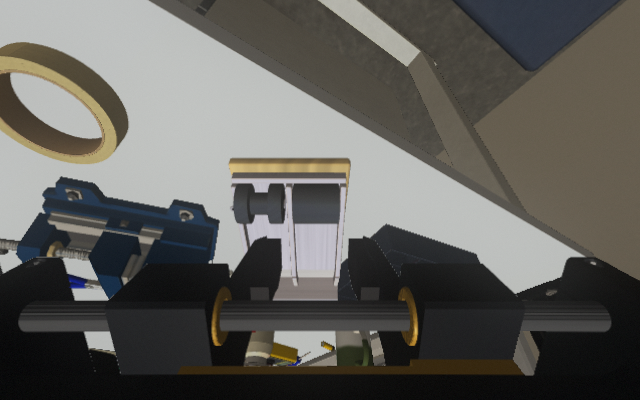

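The wrist view shows the low end with the base edge at rows 158–170. The grooved roller is at (260,203) and the plain one at (317,203). I'll enlarge it.

```bash
python3 -c "
import cv2;im=cv2.imread('pics/w1.png');cv2.imwrite('pics/c3.png',cv2.resize(im[150:235,220:360],None,fx=5.7,fy=5.7,interpolation=cv2.INTER_CUBIC))"
```

```text
(no output)
```

View pics/c3.png

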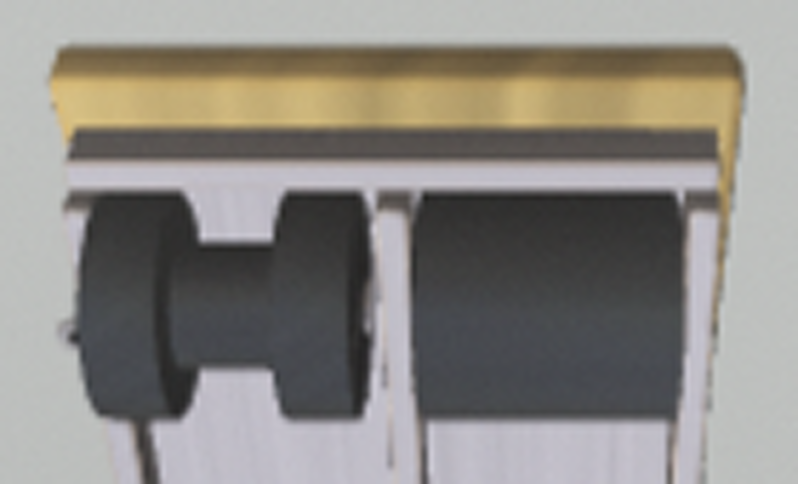

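```bash
python3 - <<'E'
from go import *
from fit import atz
d=np.load('pics/w1.npy');G=fr()
c=viewer.get_calibration('wrist');print('cam g',G@(-np.array(c['R']).T@c['t']-C0))
f=lambda x,y:(220+(x+.5)/5.7-.5,150+(y+.5)/5.7-.5)
for x,y in[(400,60),(400,100),(400,143),(400,174),(550,200),(550,240),(550,290),(550,340),(550,390)]:
    i=f(x,y);p=pt('wrist',*i,d[int(round(i[1])),int(round(i[0]))]);print((x,y),(G@(p-C0)).round(4))
for n,x,y,z in[('base',52,78,.012),('base',742,78,.012),('lip',68,160,.028),('lip',718,160,.028),('lipin',68,190,.028),('lipin',718,190,.028),('plainL',415,300,.055),('plainR',685,300,.055),('grL',80,300,.055)]:
    print(n,(G@(atz('wrist',*f(x,y),z)-C0)).round(4))
E
```

```text
cam g [-0.29955223  0.02785732  0.23672495]
(400, 60) [-0.106   0.0023  0.0086]
(400, 100) [-0.101   0.0022  0.0136]
(400, 143) [-0.0994  0.0027  0.023 ]
(400, 174) [-0.0976  0.0029  0.0289]
(550, 200) [-0.1024  0.0287  0.0401]
(550, 240) [-0.1024  0.0287  0.0493]
(550, 290) [-0.0992  0.0287  0.0573]
(550, 340) [-0.0932  0.0287  0.0627]
(550, 390) [-0.0842  0.0287  0.0658]
base [-0.1049 -0.059   0.012 ]
base [-0.1046  0.0627  0.012 ]
lip [-0.1002 -0.0541  0.028 ]
lip [-0.1     0.0577  0.028 ]
lipin [-0.093  -0.0556  0.028 ]
lipin [-0.0927  0.0582  0.028 ]
plainL [-0.0943  0.0066  0.055 ]
plainR [-0.0942  0.0508  0.055 ]
grL [-0.0944 -0.0482  0.055 ]
```

```bash
sed -i 's/C0=np.array.*;YAW/C0=np.array([.5895,.318,0]);YAW/' go.py; python3 -c "
from go import *;delta(-.13,.027,.0355)"
```

```text
shift [0.0318 0.0021 0.1132] rot [-0.09  0.03 -0.11] g now [-0.1591  0.025   0.1495] F [-1.01 -0.47 -0.33] 0.8667
```

```bash
python3 -m inch '[[[0.008,0.0005,0.028],[0,0,0],0],[[0.016,0.001,0.056],[0,0,0],0],[[0.024,0.0015,0.085],[0,0,0],0],[[0.032,0.002,0.113],[0,0,0],0],[[0.032,0.002,0.113],[0,0,0],0],[[0.032,0.002,0.113],[0,0,0],0]]'
python3 - <<'E'
from go import *
from fit import atz
c=viewer.get_calibration('wrist');im,d=snap('wrist','w2');delta(-.11,.027,.0355)
G=fr()
# predicted pixels of roller and lip in this view
R,t,K=np.array(c['R']),np.array(c['t']),np.array(c['mtx'])
for n,g in[('lip',(-.091,-.051,.028)),('lip',(-.091,.051,.028)),('base',(-.0975,-.062,.012)),('base',(-.0975,.062,.012)),('rollL',(-.075,.005,.065)),('rollR',(-.075,.049,.065))]:
    X=C0+np.array(g)@G;print(n,cv2.projectPoints(X[None],cv2.Rodrigues(R)[0],t,K,np.array([c['k1'],0,0,0.]))[0].ravel().round(1))
cv2.imwrite('pics/c4.png',cv2.resize(im[100:280,190:440],None,fx=3.2,fy=3.2))
E
```

```text
time_s: 1.37
eef_pos: [0.5394, 0.4442, 0.0363]
tcp_rot: [0.226, 0.462, 0.848, -0.124]
contact_force: [0.5, 0.2, 0.5]
gripper_width: 0.0007
grip_force: 0.0
shift [-0.0194 -0.0009  0.0141] rot [ 0.16 -0.15 -0.01] g now [-0.1339  0.0279  0.0381] F [-0.34  0.61  1.69] 1.4167
lip [200.4 275.3]
lip [350.9 275.5]
base [188.  249.8]
base [365.6 250. ]
rollL [280.7 341.2]
rollR [350.3 341.3]
```

View pics/c4.png

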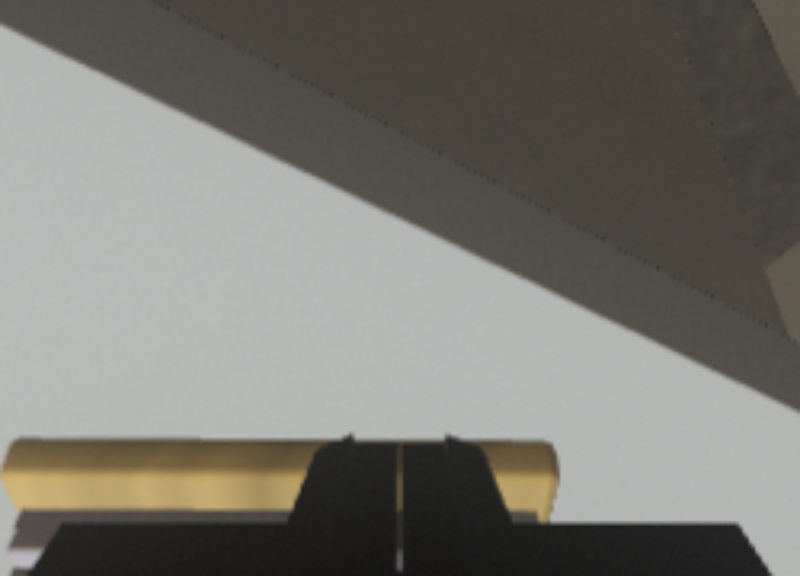

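Base corners land at (190.6,248) and (364.4,248), within about 1 mm of prediction. The fingertips are closed and centred on the left lane, so I'll start pushing.

```bash
python3 -m inch '[[[-0.009,0,0.005],[0,0,0],0],[[-0.0165,0,0.0095],[0,0,0],0],[[-0.0215,0,0.0125],[0,0,0],0],[[-0.0265,0,0.014],[0,0,0],0],[[-0.0325,0,0.016],[0,0,0],0],[[-0.0395,0,0.0185],[0,0,0],0],[[-0.0465,0,0.0205],[0,0,0],0],[[-0.0535,0,0.023],[0,0,0],0]]'
python3 -c "
from go import *;delta(-.07,.027,.042)"
```

```text
time_s: 2.08
eef_pos: [0.5727, 0.395, 0.0439]
tcp_rot: [0.227, 0.463, 0.848, -0.123]
contact_force: [-0.8, 0.8, 0.5]
gripper_width: 0.0001
grip_force: 0.6
shift [-0.0024 -0.0006  0.0036] rot [ 0.09 -0.08 -0.05] g now [-0.0738  0.0276  0.0439] F [-1.07 -0.26  0.47] 2.0833
```

```bash
python3 -m inch '[[[-0.007,0,0.0023],[0,0,0],0],[[-0.014,0,0.0046],[0,0,0],0],[[-0.021,0,0.0068],[0,0,0],0],[[-0.028,0,0.0091],[0,0,0],0],[[-0.035,0,0.0114],[0,0,0],0],[[-0.042,0,0.0137],[0,0,0],0],[[-0.049,0,0.016],[0,0,0],0],[[-0.054,0,0.0176],[0,0,0],0]]'
python3 -c "
from go import *
c=viewer.get_calibration('side');snap('side','s2');delta(-.01,.027,.053)
X=C0+np.array([.014,.027,.065])@fr()
print(cv2.projectPoints(X[None],cv2.Rodrigues(np.array(c['R']))[0],np.array(c['t']),np.array(c['mtx']),np.array([c['k1'],0,0,0.]))[0])
im=cv2.imread('pics/s2.png');cv2.imwrite('pics/c5.png',cv2.resize(im[140:280,190:330],None,fx=4,fy=4))
d=np.load('pics/s2.npy')"
```

```text
time_s: 2.75
eef_pos: [0.6031, 0.3473, 0.0557]
tcp_rot: [0.227, 0.463, 0.848, -0.123]
contact_force: [-1.1, 1.1, 0.5]
gripper_width: 0.0001
grip_force: 0.6
shift [-0.0035 -0.0002  0.0056] rot [ 0.01  0.07 -0.16] g now [-0.0158  0.0273  0.0561] F [ 2.16 -0.58  0.86] 2.8
[[[254.25914512 205.85895536]]]
```

View pics/c5.png

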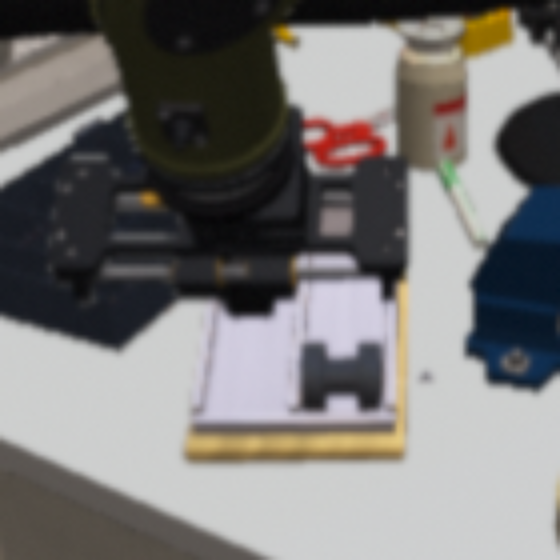

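The roller is hidden ahead of the gripper, and the grooved roller hasn't moved from crop (343,375). I'll continue more slowly.

```bash
python3 -m inch '[[[-0.0035,0,0.0015],[0,0,0],0],[[-0.0075,0,0.003],[0,0,0],0],[[-0.0115,0,0.0045],[0,0,0],0],[[-0.0155,0,0.006],[0,0,0],0],[[-0.0195,0,0.0075],[0,0,0],0],[[-0.0235,0,0.009],[0,0,0],0],[[-0.0265,0,0.010],[0,0,0],0],[[-0.0285,0,0.0105],[0,0,0],0]]'
python3 -c "
from go import *;delta(.02,.027,.06)"
```

```text
time_s: 3.47
eef_pos: [0.619, 0.3227, 0.0606]
tcp_rot: [0.227, 0.463, 0.848, -0.123]
contact_force: [-1.8, 1.3, 0.5]
gripper_width: 0.0008
grip_force: 0.5
shift [-0.0066 -0.0003  0.0045] rot [ 0.05 -0.03 -0.08] g now [0.012  0.0273 0.0606] F [-2.07 -0.82  0.51] 3.4667
```

```bash
python3 -m inch '[[[-0.0025,0,0.001],[0,0,0],0],[[-0.005,0,0.002],[0,0,0],0],[[-0.0075,0,0.003],[0,0,0],0],[[-0.010,0,0.004],[0,0,0],0],[[-0.012,0,0.005],[0,0,0],0],[[-0.0135,0,0.0055],[0,0,0],0],[[-0.0135,0,0.0055],[0,0,0],0]]'
python3 -c "
from go import *;delta(.02,.027,.06);im,d=snap('top','t3');cv2.imwrite('pics/c6.png',cv2.resize(im[110:230,205:355],None,fx=4,fy=4,interpolation=cv2.INTER_CUBIC))"
```

```text
time_s: 4.05
eef_pos: [0.6268, 0.3106, 0.0626]
tcp_rot: [0.227, 0.463, 0.848, -0.123]
contact_force: [-0.4, -0.5, 0.2]
gripper_width: 0.0006
grip_force: 0.0
shift [ 0.0068 -0.0003 -0.0009] rot [ 0.05 -0.03 -0.08] g now [0.0264 0.0273 0.0626] F [ 0.24 -0.59  0.23] 4.05
```

View pics/c6.png

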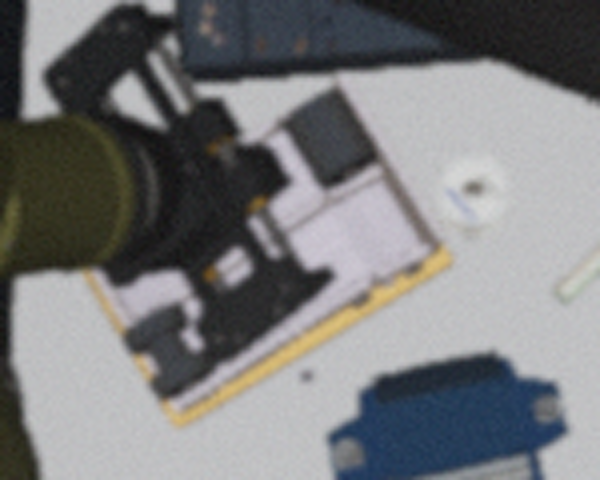

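The roller sits against the stop at crop (335,138), square across the lane, with no contact force. I'll back off downhill and then go up.

```bash
python3 -m inch '[[[0.012,0,-0.005],[0,0,0],0],[[0.028,0,-0.012],[0,0,0],0],[[0.044,0,-0.018],[0,0,0],0],[[0.034,0,-0.045],[0,0,0],0],[[0.022,0,-0.070],[0,0,0],0],[[0.015,0,-0.090],[0,0,0],0],[[0.015,0,-0.090],[0,0,0],0],[[0.015,0,-0.090],[0,0,0],0]]'
python3 - <<'E'
from go import *
delta(0,.027,.15);im,d=snap('top','t4');G=fr()
u,v=205+335/4,110+138/4
p=pt('top',u,v,d[int(v),int(u)]);print((G@(p-C0)).round(4))
cv2.imwrite('pics/c7.png',cv2.resize(im[110:230,205:355],None,fx=4,fy=4,interpolation=cv2.INTER_CUBIC))
E
```

```text
time_s: 4.77
eef_pos: [0.5939, 0.3635, 0.1336]
tcp_rot: [0.227, 0.462, 0.849, -0.121]
contact_force: [-0.1, 0.0, -0.5]
gripper_width: 0.0006
grip_force: 0.0
shift [-0.0393 -0.0013  0.0036] rot [ 0.28 -0.21  0.04] g now [-0.0358  0.0283  0.1336] F [-0.08 -0.04 -0.46] 4.7667
[0.0669 0.0196 0.0843]
```

View pics/c7.png

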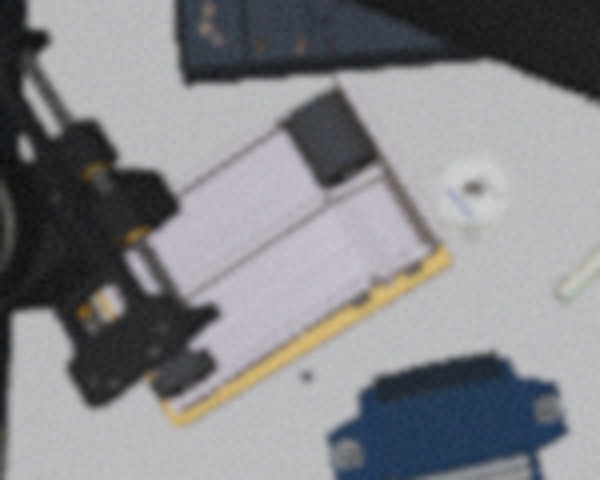

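The plain roller rests against the stop: I measured x = 67 mm with its top at 84 mm, against an expected 67 and 86. The robot is clear and the grooved roller is still in place.

```bash
python3 -c "
from plant import arm;print(arm.close_job())"
```

```text
the job is handed in; nothing more can be done
None
```

The plain roller was pushed over the hump and lies against the end stop, the grooved roller and the bystanders showed no movement in the camera views, and the job is handed in (no verdict was returned).

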